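Clamp a grinding wheel in the screw press

ROBOT

A 7-joint arm with a two-finger parallel gripper is mounted at the origin on the work surface. World frame = base frame: x ahead of the robot, y to its left, z up, the work surface at z = 0. Lengths are in m, angles in rad, forces in N, time in s.
With the tool pointing down it reaches from about 0.4 to 0.85 m from the base axis. Payload 6.9 kg.
Tool frame: the origin (TCP) lies midway between the tips of the shut fingers; the grasp point (between the pads) lies behind it (ctrl.pinch_z is the z of the grasp point in the tool frame, in m); z points along the fingers, y is the direction in which the jaws open and shut (so a half turn about z gives the same grasp; the last joint's range is limited). The gripper opens to 85 mm and grips with 20 to 120 N. Pads are 22 mm wide; open, the fingers measure 114 mm over their backs; the gripper's body (76 mm by 85 mm) begins 54 mm behind the grasp point. The pads swing forward as they close: fully open they stand 13 mm farther back than shut.
Start: joints at [1.375, 0.507, -0.238, 1.5, 0.126, 1.149, -0.155], TCP at [0.185, -0.597, 0.231] pointing down, gripper open.
Joint ranges: [-3.08, 3.08], [-0.24, 2.05], [-1.43, 1.35], [0, 2.5], [-1.52, 4.66], [0.17, 1.96], [-2.89, 2.89]. Speed limits (rad/s): [2.39, 2.39, 3.14, 3.14, 3.14, 3.14, 3.14].

INTERFACE

Orientations are given as a unit quaternion [w, x, y, z].
In Python, from station import ctrl, get_state, vision, ticket, models gives the robot as it stands. Calls block until the motion is done:
- ctrl.movep(position, orientation): joint-space move of the TCP to a pose.
- ctrl.movel(position, frame=None, max_speed=0.15): straight line of the TCP; frame=None keeps the orientation; max_speed is the mean speed in m/s.
- ctrl.set_joints(angles): joint-space move.
- ctrl.ungrasp() and ctrl.close_gripper(force=None): open the fingers fully, or close them until they stop; force is the grip in N (None keeps the last).
- ctrl.pause(seconds).
- ctrl.ik(position, orientation): joint angles nearest the present ones, or None.
- get_state(): the state.
- vision.grab_frame(name): name is "scene" or "top" or "wrist"; returns (picture, depth): 480x640x3 uint8, blue, green, red; 480x640 float32, m along the optical axis (not along the pixel's ray), 0 where there is no reading.
- vision.camera_info(name): a dict with "mtx" (3x3 intrinsics, pixels), "dist_coeffs" ([k1, k2, p1, p2, k3] as OpenCV has them; the pictures are not rectified), "R" (3x3) and "t" (3): a world point X has camera coordinates R X + t; the wrist camera has in their place "hand_eye" (4x4, takes a point from camera to tool coordinates, whose origin is the TCP and whose axes are the flange's). Camera axes: x right, y down, z forward; pixel columns grow to the right and rows downward; lengths in m; the calibration is good to about 2 mm. A picture is of the moment at which its call begins: read the wrist's pose just before it. camera_info takes no time and is no camera call.
A pose or a line that the arm cannot do raises ctrl.Unreachable and nothing moves.
- ticket.close_job(): hands the job in, once; it reports no verdict.
Trained networks look in the newest picture that a camera, given by its name, has taken for a name from the list of things; names that differ only in an ending like _2 or _b are one class to them, and where a whole thing is asked for, a point or a joint stands for the part that bears it (a point fixed in the world has none). Each returns a list of dicts, best first, with "p" (0 to 1); they miss things now and then, are a little off and sometimes report something else, mostly with a low value. They report only what shows in the picture. A call takes as long as a camera call. They do not tell look-alikes from the thing itself.
- models.recognise(camera, target): "point" ([column, row] in pixels, amid what is visible of it).
- models.masks_of(camera, target): "mask" (480x640 bool, what is visible of it) and "point" ([column, row] in pixels, amid what is visible of it).
The state is a dict: "time": time; "qpos": joint angles; "qd": joint speeds; "tau": joint torques, N m; "tcp_pos": TCP position; "eef_rot": TCP orientation; "contact_force": force on the tool from outside, world axes, zero at the start; "wrist_torque": the same for the moment, N m; "width": finger opening in m.
Only numpy, scipy, OpenCV 4.12 (cv2) and the standard library are available. Lean on these libraries where they do the work, as an engineer would, in place of code of your own. Each camera call takes 0.05 s, during which the arm holds its last target.

TASK

Wind the two-armed crank of the screw press clockwise, seen from above, until the spring pad has come all the way down and firmly clamps the grinding wheel on the bed: go on until the springs are clearly squeezed, about half way, but never wind them flat, or the brittle wheel cracks. The guard over the far side of the crank stops a hand from following a knob right round, so change from one knob to the other; leave the crank where it then stands, and do not shift the wheels, the spanner or the tin.

Things in the scene. Friction and masses are not known exactly. Their poses are not given: they have to be found in the camera images.
- press: Hand screw press fixed to the bench, foot 170 (x) by 260 (y) mm. Origin: centre of the foot's underside, on the vertical screw and crank axis; x points to its far side (the guard's), y left, z up. Bed (top of the foot) 20 mm up; two columns at y = +-105 mm; head 85 mm in x, 250 mm in y, top 190 mm up.
- crank_mid (a point): Centre of the crank bar's top face, on the axis, 213 mm up. The bar carries an upright knob on each end, 65 mm from the axis, turns at constant height and stays where it is left. Clockwise from above lowers the pad, 25 mm a turn. Drag felt at a knob while it turns: about 7 N; about 4 N more when well clamped, 8 N more when the springs are flat.
- guard_edge (a point): Middle of the near edge of the guard: a clear sheet in a steel frame, 230 mm wide (press y), over press x = 70 to 130 mm, 308 to 317 mm above the bench; posts at x = 105, y = +-105 mm. Knobs pass beneath it, a gripper holding one does not: hold a knob only up to about 15 mm beyond the axis in press x.
- knob_a_top (a point): Centre of the top of one black round knob, 264 mm above the bench; the knob is 22 mm across, 50 mm tall, stands upright on one end of the crank bar and spins freely about its own vertical axis.
- knob_b_top (a point): Centre of the top of the other, identical knob, on the other end of the crank bar.
- pad: Steel pressing disc, 68 mm across and 12 mm thick, level under the press's crosshead; origin: centre of its underside. Two springs between it and the crosshead carry it: they begin to yield at 14 N and then take 7 N per mm of winding down after the pad has met the wheel; they are flat after 16 mm (about 126 N).
- wheel_thin: Grey abrasive wheel, 90 mm across, 24 mm bore, 18 mm thick; origin: centre of its underside. Either this or the thick wheel lies on the press bed under the pad, the other on the rest board.
- wheel_thick: Grey abrasive wheel, 90 mm across, 24 mm bore, 28 mm thick; origin: centre of its underside. See the thin wheel.
- rest: Fixed wooden board, 130 by 130 by 20 mm, to the left of the press, which carries the wheel not in use; origin: centre of its underside.
- spanner: Loose steel spanner, 170 mm long, lying on the bench to the right of the press; a bystander.
- tin: Loose steel tin, 70 mm across, 90 mm tall, on the bench to the right; a bystander.
Mind the look-alikes: they are no part of the job. Leave any orange or purple look-alike of the wheel_thick alone.

How it is judged:
At the end, for the whole second after the job is handed in: The wheel on the press bed (within 15 mm of the press axis) is clamped by the pad with 42 to 98 N (springs squeezed by 4 to 12 mm of their 16), and stays so with the crank let go (((horizontal distance between wheel_thin and press below 0.015 m and contact force between pad and wheel_thin between 42 and 98 N) or (horizontal distance between wheel_thick and press below 0.015 m and contact force between pad and wheel_thick between 42 and 98 N))); the robot touches nothing.
It fails at once if the pad bore on a wheel with more than 140 N: springs wound flat, wheel cracked (contact force between pad and wheel_thin above 140 N or contact force between pad and wheel_thick above 140 N).
It fails at once if a wheel was shifted by more than 20 mm (distance of any of wheel_thin, wheel_thick from where it was at the start of the episode above 0.02 m).
It fails at once if the spanner or the tin was shifted by more than 30 mm (distance of any of spanner, tin from where it was at the start of the episode above 0.03 m).
It also fails if it takes over 72 s, if anything falls off the work surface, if the arm or the gripper's body presses on something with over 40 N, if the wrist force passes 120 N, or if a joint passes its speed limit or range.

## Working session

There is one attempt and no reset: what is moved stays moved. The work goes in short steps, each a Python script; the robot and the scene stay as the last script left them, time stands still between calls to the robot, and variables do not carry over. Pictures are saved under pics/ and viewed, and the job is handed in when it is done.

```bash
mkdir -p pics; ls; python3 - <<'E'
from station import ctrl, get_state, vision, ticket, models
import cv2
s=get_state(); print({k:s[k] for k in ('time','tcp_pos','eef_rot','width','contact_force')}, ctrl.pinch_z)
for n in ("scene","top","wrist"):
    p,d=vision.grab_frame(n); cv2.imwrite(f"pics/{n}0.png",p)
    i=vision.camera_info(n); print(n,i)
    for t in ("knob_a_top","crank_mid","guard_edge","press","pad","wheel_thin","wheel_thick","spanner","tin"):
        print(t,[(round(float(r['p']),2),[round(float(v)) for v in r['point']]) for r in models.recognise(n,t)][:4])
E
```

```text
pics
{'time': 0.0, 'tcp_pos': array([ 0.18497145, -0.59646986,  0.23045943]), 'eef_rot': array([-8.69866612e-04,  9.88709175e-01,  1.49844558e-01, -1.36922796e-04]), 'width': 0.08522539011010655, 'contact_force': array([ 0.00743828,  0.55293639, -0.1504868 ])} -0.0187
scene {'mtx': array([[553.44476103,   0.        , 319.54086105],
       [  0.        , 553.44476103, 233.52690047],
       [  0.        ,   0.        ,   1.        ]]), 'dist_coeffs': array([0.0066464, 0.       , 0.       , 0.       , 0.       ]), 'R': array([[-0.73895058,  0.67358017,  0.01554938],
       [ 0.36465297,  0.41923546, -0.83142639],
       [-0.56655118, -0.60871289, -0.5554173 ]]), 't': array([ 0.31245014, -0.08094768,  2.00328655])}
knob_a_top [(0.44, [318, 204])]
crank_mid [(0.94, [308, 220])]
guard_edge [(0.94, [299, 243])]
press [(0.58, [295, 245])]
pad [(0.4, [311, 218]), (0.35, [302, 266])]
wheel_thin [(0.89, [302, 271])]
wheel_thick [(0.83, [475, 353]), (0.81, [400, 337]), (0.78, [434, 315]), (0.67, [356, 317])]
spanner [(0.51, [243, 213])]
tin [(0.96, [200, 216])]
top {'mtx': array([[505.29578084, 
[... 730 characters left out ...]
rray([[351.51892486,   0.        , 317.95739479],
       [  0.        , 351.51892486, 236.92639724],
       [  0.        ,   0.        ,   1.        ]]), 'dist_coeffs': array([-0.03109052,  0.        ,  0.        ,  0.        ,  0.        ]), 'hand_eye': array([[ 7.92182801e-04, -9.54178104e-01, -2.99238230e-01,
         7.74863912e-02],
       [ 9.99999349e-01,  1.00167043e-03, -5.46687197e-04,
        -9.08669067e-04],
       [ 8.21375040e-04, -2.99237602e-01,  9.54178276e-01,
        -1.41095104e-01],
       [ 0.00000000e+00,  0.00000000e+00,  0.00000000e+00,
         1.00000000e+00]])}
knob_a_top []
crank_mid []
guard_edge []
press []
pad []
wheel_thin []
wheel_thick []
spanner []
tin []
```

```bash
python3 - <<'E'
import cv2
a=cv2.imread('pics/top0.png'); cv2.imwrite('pics/top0c.png',cv2.resize(a[150:330,240:460],None,fx=3.3,fy=3.3,interpolation=cv2.INTER_CUBIC))
a=cv2.imread('pics/scene0.png'); cv2.imwrite('pics/scene0c.png',cv2.resize(a[150:350,180:400],None,fx=3,fy=3,interpolation=cv2.INTER_CUBIC))
E
```

```text
(no output)
```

View pics/top0.png

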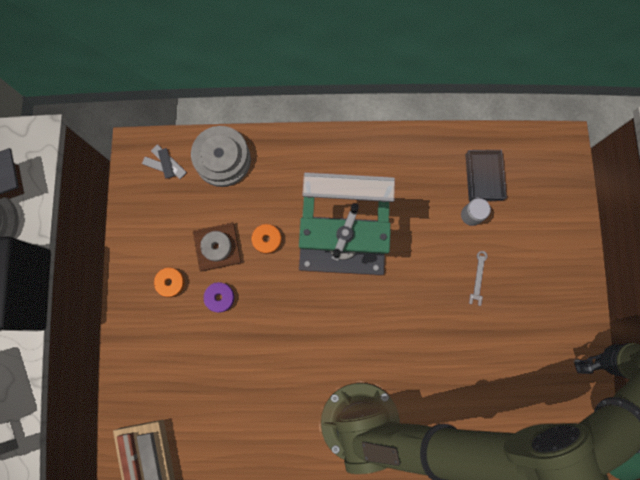

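View pics/scene0.png

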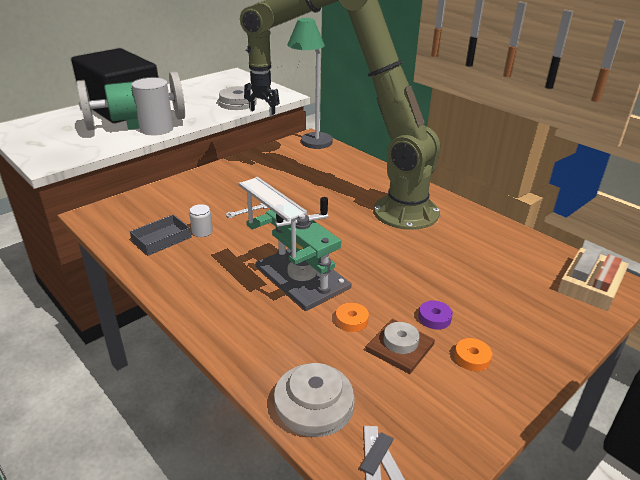

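```bash
sleep 1
```

```text
(no output)
```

View pics/top0c.png

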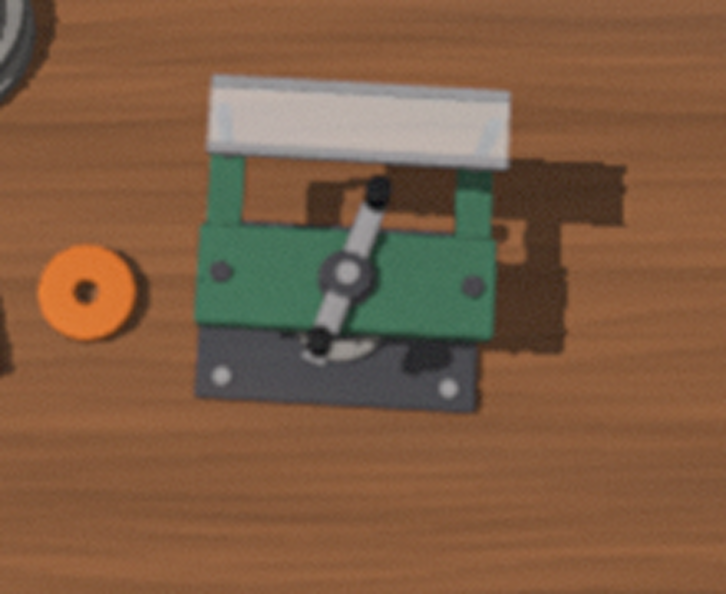

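View pics/scene0c.png

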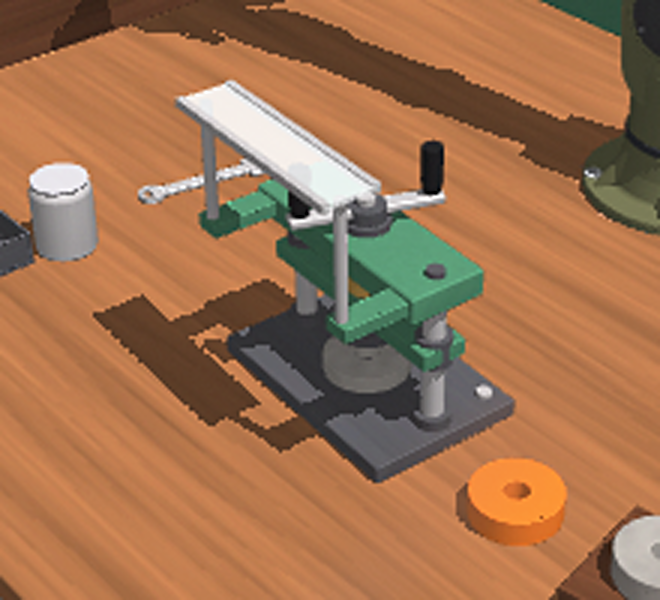

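The top picture shows the press at about (345,232). Its near knob is at (337,254), the far knob at (354,208), and the guard's near edge at row ~198. The crank could be confused with nothing else. The wheel look-alikes, orange (168,282) and (267,238) and purple (219,297), are not on the bed and play no part. Grey wheels: one on the bed, and one on the rest board at (215,246).

```bash
cat > h.py <<'E'
from station import ctrl, get_state, vision, ticket, models
import cv2, numpy as np
def ray(cam,px):
    i=vision.camera_info(cam); u=cv2.undistortPoints(np.array([[px]],float),i['mtx'],i['dist_coeffs'])[0,0]
    R,t=i['R'],i['t']; return -R.T@t, R.T@np.array([u[0],u[1],1.])
def at_z(cam,px,z):
    c,d=ray(cam,px); return c+d*(z-c[2])/d[2]
def proj(cam,P):
    i=vision.camera_info(cam); return cv2.projectPoints(np.array(P,float).reshape(-1,3),cv2.Rodrigues(i['R'])[0],i['t'],i['mtx'],i['dist_coeffs'])[0][:,0]
E
python3 - <<'E'
from h import *
f=lambda x,y:(x/3.3+240-.35,y/3.3+150-.35)
a=at_z('top',f(319,340),.264); b=at_z('top',f(378,190),.264)
print('near',a,'far',b,'mid',(a+b)/2,np.linalg.norm(a-b))
print('crank',at_z('top',f(347,272),.215))
# guard corners z .317
for p in ((207,153),(508,168)): print('guard',at_z('top',f(*p),.312))
for p in ((196,397),(476,411),): print('foot',at_z('top',f(*p),.02))
for p in ((203,225),(198,325),(495,240),(492,339)): print('head',at_z('top',f(*p),.19))
g=lambda x,y:(x/3+180-.33,y/3+150-.33)
print('scene near', at_z('scene',g(432,144),.264),at_z('scene',g(299,166),.264))
E
```

```text
near [0.47071842 0.06421796 0.264     ] far [0.59039177 0.01503005 0.264     ] mid [0.5305551 0.039624  0.264    ] 0.12938763790501584
crank [0.53394926 0.03888252 0.215     ]
guard [0.60985291 0.14870261 0.312     ]
guard [ 0.59461936 -0.08207333  0.312     ]
foot [0.45616976 0.17194105 0.02      ]
foot [ 0.43928955 -0.08642503  0.02      ]
head [0.580637   0.15721956 0.19      ]
head [0.49597984 0.16197014 0.19      ]
head [ 0.56420512 -0.08662754  0.19      ]
head [ 0.48062337 -0.08096991  0.19      ]
scene near [0.47291217 0.06600054 0.264     ] [0.59170799 0.01616237 0.264     ]
```

```bash
cat >> h.py <<'E'
from scipy.spatial.transform import Rotation as Rn
C=np.array([.5318,.0398]); YAW=np.deg2rad(-3.75)
def quat(R): 
    q=Rn.from_matrix(R).as_quat(); return np.array([q[3],q[0],q[1],q[2]])
def pw(x,y,z): # press->world
    c,s=np.cos(YAW),np.sin(YAW); return np.array([C[0]+c*x-s*y,C[1]+s*x+c*y,z])
def cam_pose(eye,target,roll):
    z=(target-eye)/np.linalg.norm(target-eye); x=np.cross(z,[0,0,1]); x/=np.linalg.norm(x); y=np.cross(z,x)
    Rc=np.c_[x,y,z]@Rn.from_euler('z',roll).as_matrix()
    H=vision.camera_info('wrist')['hand_eye']; Rt=Rc@H[:3,:3].T
    return eye-Rt@H[:3,3], quat(Rt)
E
python3 - <<'E'
from h import *
q0=np.array(get_state()['qpos'])
tgt=pw(0,0,.07)
for az in (180,200,160,220,140):
  for el in (5,15,25,35):
    for D in (.25,.32,.4):
      for roll in (0,180,90,-90):
        a=np.deg2rad(az);e=np.deg2rad(el)
        eye=tgt+D*np.array([np.cos(a)*np.cos(e),np.sin(a)*np.cos(e),np.sin(e)])
        p,q=cam_pose(eye,tgt,np.deg2rad(roll))
        if p[2]<.08: continue
        j=ctrl.ik(p,q)
        if j is not None: print(az,el,D,roll,p.round(3),np.abs(np.array(j)-q0).max().round(2))
E
```

```text
160 5 0.32 90 [0.391 0.125 0.083] 2.28
160 5 0.4 90 [0.316 0.152 0.09 ] 2.5
160 15 0.25 90 [0.459 0.1   0.093] 2.07
160 15 0.32 90 [0.395 0.123 0.111] 2.15
160 15 0.4 90 [0.323 0.15  0.132] 2.36
160 25 0.25 90 [0.464 0.098 0.108] 1.9
160 25 0.32 90 [0.404 0.12  0.138] 1.97
160 25 0.4 90 [0.336 0.145 0.171] 2.08
160 35 0.25 180 [0.478 0.06  0.149] 1.44
160 35 0.25 90 [0.471 0.096 0.122] 1.6
160 35 0.32 90 [0.417 0.115 0.162] 1.73
160 35 0.4 180 [0.363 0.102 0.235] 1.11
160 35 0.4 90 [0.356 0.138 0.208] 1.87
220 5 0.32 -90 [ 0.428 -0.088  0.085] 2.91
220 5 0.4 -90 [ 0.367 -0.14   0.092] 2.5
220 15 0.25 -90 [ 0.484 -0.042  0.095] 2.05
220 15 0.32 0 [ 0.406 -0.067  0.081] 1.75
220 15 0.32 -90 [ 0.432 -0.085  0.113] 2.56
220 15 0.4 0 [ 0.347 -0.117  0.102] 1.64
220 15 0.4 -90 [ 0.373 -0.135  0.134] 2.39
220 25 0.25 -90 [ 0.488 -0.038  0.11 ] 2.43
220 25 0.32 -90 [ 0.44  -0.079  0.139] 2.33
220 25 0.4 0 [ 0.354 -0.111  0.144] 1.39
220 25 0.4 180 [ 0.373 -0.092  0.201] 1.89
220 25 0.4 -90 [ 0.384 -0.125  0.173] 2.24
220 35 0.25 180 [0.487 0.004 0.149] 2.13
220 35 0.25 -90 [ 0.495 -0.033  0.
[... 708 characters left out ...]
 0 [0.457 0.101 0.08 ] 2.2
140 25 0.25 180 [0.479 0.086 0.138] 1.54
140 25 0.25 90 [0.488 0.118 0.108] 1.81
140 25 0.32 0 [0.408 0.142 0.11 ] 2.24
140 25 0.32 180 [0.43  0.126 0.167] 1.58
140 25 0.32 90 [0.439 0.159 0.138] 1.93
140 25 0.4 0 [0.353 0.189 0.144] 2.4
140 25 0.4 180 [0.375 0.173 0.201] 1.74
140 25 0.4 90 [0.384 0.205 0.171] 2.07
140 35 0.25 0 [0.459 0.099 0.097] 1.94
140 35 0.25 180 [0.489 0.077 0.149] 1.23
140 35 0.25 90 [0.494 0.113 0.122] 1.64
140 35 0.32 0 [0.415 0.136 0.137] 2.08
140 35 0.32 180 [0.445 0.114 0.189] 1.34
140 35 0.32 90 [0.45  0.15  0.162] 1.74
140 35 0.4 0 [0.365 0.178 0.183] 2.23
140 35 0.4 180 [0.394 0.156 0.235] 1.46
140 35 0.4 90 [0.4   0.192 0.208] 1.86
```

```bash
python3 - <<'E'
from h import *
tgt=pw(0,0,.07); D=.4;a=np.deg2rad(220);e=np.deg2rad(15)
eye=tgt+D*np.array([np.cos(a)*np.cos(e),np.sin(a)*np.cos(e),np.sin(e)])
p,q=cam_pose(eye,tgt,0)
ctrl.movep(p,q)
s=get_state(); print(s['time'],s['tcp_pos'],s['eef_rot'],p,q)
im,d=vision.grab_frame('wrist'); cv2.imwrite('pics/w1.png',im); np.save('w1d.npy',d)
np.savez('w1.npz',p=s['tcp_pos'],q=s['eef_rot'])
for t in ('pad','wheel_thin','wheel_thick'):
    print(t,[(r['p'],r['point']) for r in models.recognise('wrist',t)])
E
```

```text
3.3583 [ 0.34728558 -0.11724837  0.10144912] [-0.2463597   0.65108505  0.23643924  0.67785813] [ 0.34692898 -0.11658252  0.10204668] [-0.24688255  0.65052678  0.23616519  0.67829929]
pad [(0.8, [315.1, 229.1])]
wheel_thin [(0.62, [317.0, 272.8])]
wheel_thick [(0.93, [215.9, 240.6]), (0.86, [64.1, 249.5]), (0.73, [155.9, 222.1]), (0.56, [70.9, 226.0])]
```

View pics/w1.png

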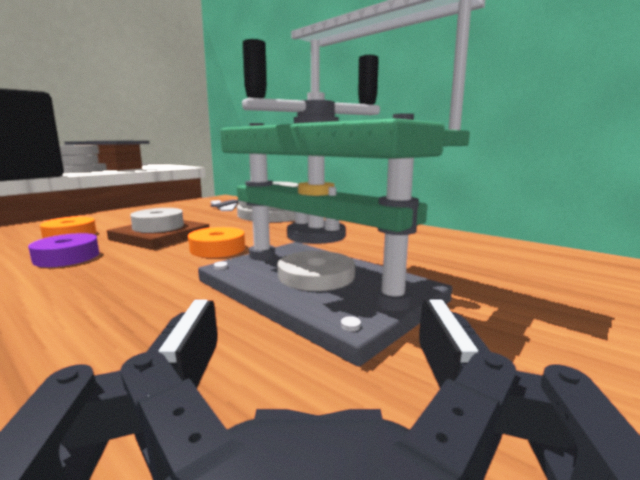

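```bash
cat >> h.py <<'E'
def wproj(s_p,s_q,P):
    i=vision.camera_info('wrist'); H=i['hand_eye']; Rt=Rn.from_quat([s_q[1],s_q[2],s_q[3],s_q[0]]).as_matrix()
    Rc=Rt@H[:3,:3]; tc=Rt@H[:3,3]+s_p
    return cv2.projectPoints(np.array(P,float).reshape(-1,3),cv2.Rodrigues(Rc.T)[0],-Rc.T@tc,i['mtx'],i['dist_coeffs'])[0][:,0]
def circ(r,z,n=72): return np.array([pw(r*np.cos(t),r*np.sin(t),z) for t in np.linspace(0,2*np.pi,n)])
E
cat > ov.py <<'E'
from h import *
import sys
name,out=sys.argv[1],sys.argv[2]; curves=eval(sys.argv[3])
im=cv2.imread(f'pics/{name}.png'); z=np.load(f'{name}.npz'); x0,y0,w,h,f=200,120,240,200,3
big=cv2.resize(im[y0:y0+h,x0:x0+w],None,fx=f,fy=f,interpolation=cv2.INTER_CUBIC)
for r,zz,c in curves:
    p=wproj(z['p'],z['q'],circ(r,zz)); p=((p-[x0,y0]+.5)*f).astype(int)
    cv2.polylines(big,[p.reshape(-1,1,2)],True,c,1)
    print(r,zz,'bottom',wproj(z['p'],z['q'],circ(r,zz))[:,1].max())
cv2.imwrite(f'pics/{out}.png',big)
E
python3 ov.py w1 w1o "[(.045,.02,(0,0,255)),(.045,.038,(0,255,255)),(.045,.048,(255,0,255)),(.034,.076,(0,255,0)),(.034,.088,(255,255,0))]"
```

```text
0.045 0.02 bottom 290.8376118789824
0.045 0.038 bottom 274.7987832277161
0.045 0.048 bottom 265.70200495263083
0.034 0.076 bottom 236.67545048827128
0.034 0.088 bottom 225.42804489681106
```

View pics/w1o.png

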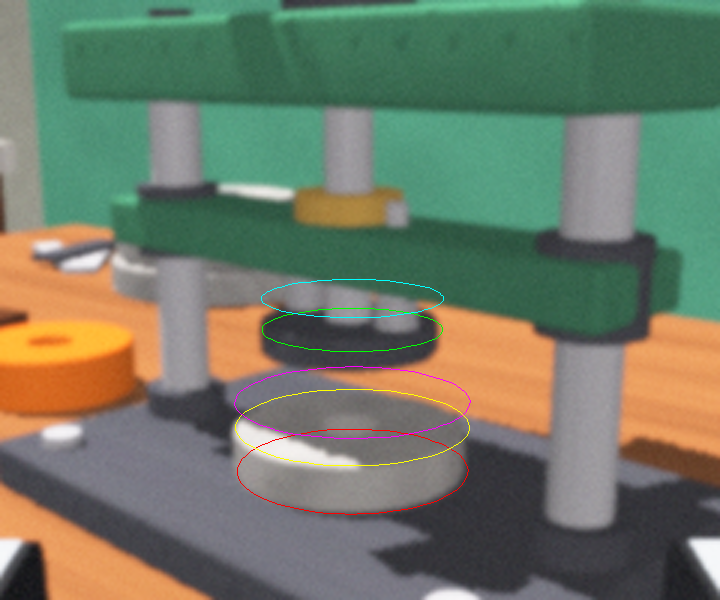

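```bash
python3 ov.py w1 w1o2 "[(.034,.070,(0,255,0)),(.034,.082,(255,255,0)),(.034,.068,(255,0,255))]"
```

```text
0.034 0.07 bottom 242.22750268261126
0.034 0.082 bottom 231.07574708183938
0.034 0.068 bottom 244.0676580989628
```

View pics/w1o2.png

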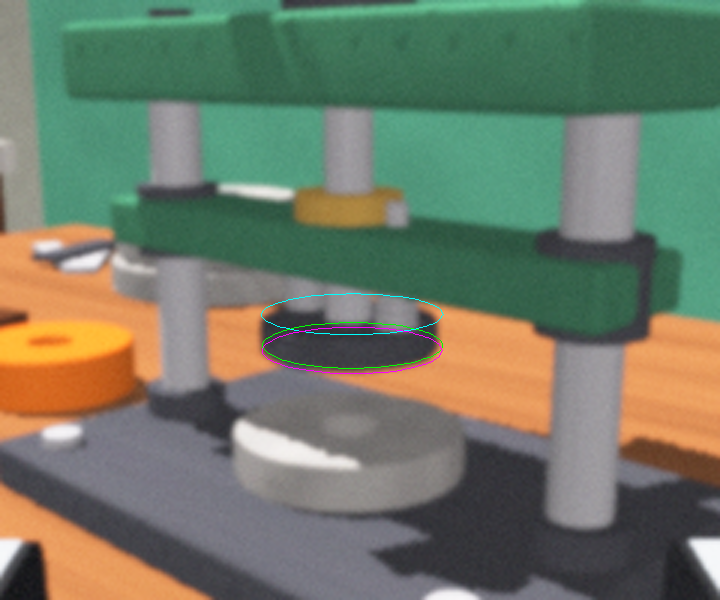

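```bash
cat >> h.py <<'E'
TZ=.225; RAD=.065
def qdown(jaw): # jaw angle in press frame of tool y
    a=jaw+YAW; y=np.array([np.cos(a),np.sin(a),0]); z=np.array([0,0,-1.]); x=np.cross(y,z); return quat(np.c_[x,y,z])
def kpos(th,z=TZ): return pw(RAD*np.cos(th),RAD*np.sin(th),z)
E
python3 - <<'E'
from h import *
for jd in (90,-90,60,-60,120,-120,0,180):
    q=qdown(np.deg2rad(jd)); J=[]
    for th in range(265,74,-10):
        for z in (TZ,.32):
            j=ctrl.ik(kpos(np.deg2rad(th),z),q); J.append(j)
    ok=[j is not None for j in J]
    if all(ok):
        A=np.array(J)[::2]; print(jd,'ok',np.abs(np.diff(A,axis=0)).max(0).round(2),A.min(0).round(2),A.max(0).round(2))
    else: print(jd,sum(ok),len(ok))
E
```

```text
90 ok [0.03 0.02 0.02 0.03 0.01 0.01 0.03] [ 0.33  0.38 -0.95  1.67  0.35  1.04  0.81] [ 0.63  0.52 -0.87  1.9   0.43  1.15  1.07]
-90 ok [1.6  0.16 2.42 0.03 1.06 0.08 1.21] [-0.95  0.32 -1.26  1.67 -0.52  1.   -2.46] [ 0.78  0.58  1.15  1.91  0.55  1.21 -1.1 ]
60 ok [0.03 0.02 0.05 0.03 0.02 0.01 0.04] [ 0.38  0.38 -1.08  1.67  0.3   1.05  0.22] [ 0.6   0.55 -0.71  1.9   0.48  1.18  0.65]
-60 ok [1.21 0.12 1.66 0.03 0.63 0.11 0.71] [-0.59  0.31 -1.3   1.68 -0.2   0.98 -1.89] [ 0.77  0.52  0.56  1.91  0.55  1.16 -1.02]
120 ok [0.03 0.02 0.02 0.03 0.01 0.02 0.02] [ 0.4   0.44 -1.17  1.67  0.45  1.1   1.27] [ 0.75  0.57 -1.03  1.9   0.54  1.2   1.44]
-120 ok [1.49 0.08 2.22 0.03 0.96 0.04 1.09] [-0.96  0.35 -1.06  1.69 -0.63  1.03 -2.85] [ 0.6   0.65  1.15  1.9   0.43  1.22 -1.73]
0 ok [0.62 0.17 0.89 0.03 0.38 0.13 0.42] [-0.07  0.27 -1.22  1.68  0.08  0.97 -0.74] [ 0.76  0.51 -0.24  1.9   0.52  1.15 -0.24]
180 ok [0.1  0.05 0.2  0.03 0.09 0.03 0.13] [ 0.4   0.36 -1.03  1.67  0.31  1.03  2.32] [ 0.64  0.57 -0.83  1.9   0.52  1.2   2.69]
```

```bash
python3 - <<'E'
from h import *
q=qdown(np.pi/2)
th=np.deg2rad(161.5); print(kpos(th), get_state()['time'])
ctrl.movep(np.array([.40,0.0,.40]),q)
k=kpos(th,.36)
ctrl.movep(k,q)
s=get_state(); print(s['time'],s['tcp_pos'])
np.savez('w2.npz',p=s['tcp_pos'],q=s['eef_rot'])
im,d=vision.grab_frame('wrist'); cv2.imwrite('pics/w2.png',im)
kk=kpos(th,.264); print('pred near',wproj(s['tcp_pos'],s['eef_rot'],kk),'far',wproj(s['tcp_pos'],s['eef_rot'],kpos(th+np.pi,.264)))
print('axis',wproj(s['tcp_pos'],s['eef_rot'],pw(0,0,.213)))
print([(r['p'],r['point']) for r in models.recognise('wrist','knob_a_top')])
E
```

```text
[0.47163987 0.06441216 0.225     ] 3.5583
5.65 [0.47167734 0.06329613 0.35754709]
pred near [[317.13428699 240.81396298]] far [[266.24808281 385.76283193]]
axis [[293.96652581 289.16090857]]
[(0.92, [321.6, 235.5])]
```

View pics/w2.png

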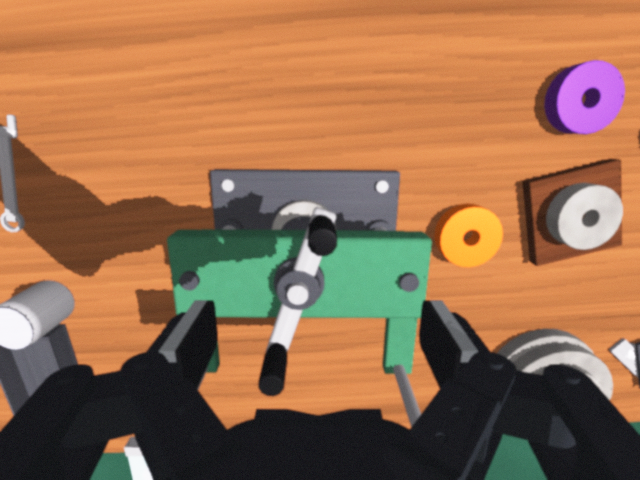

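```bash
sed -i 's/^C=.*;/C=np.array([.5318,.0412]);/' h.py; python3 - <<'E'
from h import *
q=qdown(np.pi/2); th=np.deg2rad(161.5)
ctrl.movel(kpos(th),frame=None,max_speed=.15)
s=get_state(); print(s['time'],s['tcp_pos'],s['contact_force'])
ctrl.close_gripper(force=60)
s=get_state(); print(s['time'],s['tcp_pos'],s['contact_force'],s['width'])
im,d=vision.grab_frame('wrist'); cv2.imwrite('pics/w3.png',im)
E
```

```text
6.8 [0.47205989 0.06595646 0.22585685] [ 0.63539936 -0.27124617 -0.05631155]
7.4083 [0.47168085 0.0660996  0.22533006] [-1.47436022  1.18330229  4.2825241 ] 0.02052780262653318
```

View pics/w3.png

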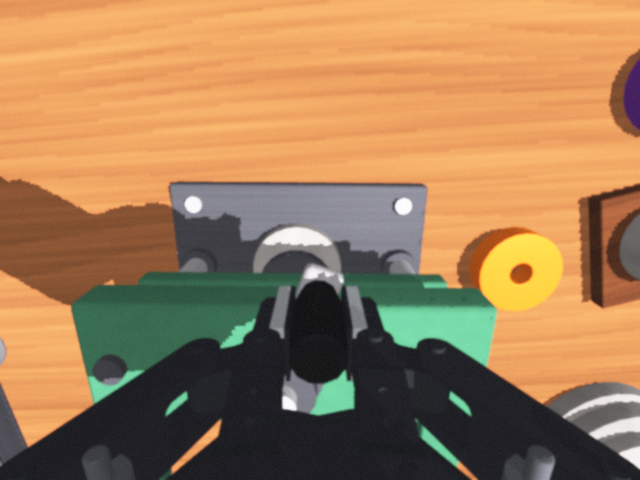

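The picture shows the knob held squarely between the pads at (318,330). Next is the first stroke, from 161° to 80° in press angles.

```bash
cat >> h.py <<'E'
def stroke(a0,a1,step=15,v=.12,lim=35,verbose=True):
    n=int(np.ceil(abs(a1-a0)/step)); a=a0
    for t in np.linspace(a0,a1,n+1)[1:]:
        ctrl.movel(kpos(np.deg2rad(t)),frame=None,max_speed=v); a=t
        s=get_state(); F=np.array(s['contact_force']); th=np.deg2rad(t)+YAW
        tan=F@[np.sin(th),-np.cos(th),0]; rad=F@[np.cos(th),np.sin(th),0]
        p=np.array(s['tcp_pos'])[:2]-C
        if verbose: print('%.0f t%.2f tan %.1f rad %.1f z %.1f w %.4f ang %.1f r %.4f'%(t,s['time'],tan,rad,F[2],s['width'],np.rad2deg(np.arctan2(p[1],p[0])-YAW)%360,np.hypot(*p)))
        if np.linalg.norm(F)>lim or s['width']<.015: print('STOP',F); break
    return a
E
python3 - <<'E'
from h import *
stroke(161.5,80)
im,d=vision.grab_frame('wrist'); cv2.imwrite('pics/w4.png',im)
im,d=vision.grab_frame('top'); cv2.imwrite('pics/t4.png',im[150:330,200:460])
E
```

```text
148 t7.73 tan -0.0 rad 1.7 z 4.9 w 0.0207 ang 147.3 r 0.0652
134 t8.01 tan 0.2 rad 0.9 z 5.7 w 0.0206 ang 133.7 r 0.0652
121 t8.28 tan 1.1 rad 0.8 z 4.5 w 0.0201 ang 120.1 r 0.0653
107 t8.56 tan 0.8 rad -0.0 z 4.8 w 0.0206 ang 106.4 r 0.0653
94 t8.83 tan 1.5 rad 0.5 z 4.1 w 0.0207 ang 92.7 r 0.0653
80 t9.11 tan 1.1 rad -0.2 z 5.2 w 0.0204 ang 79.0 r 0.0653
```

View pics/w4.png

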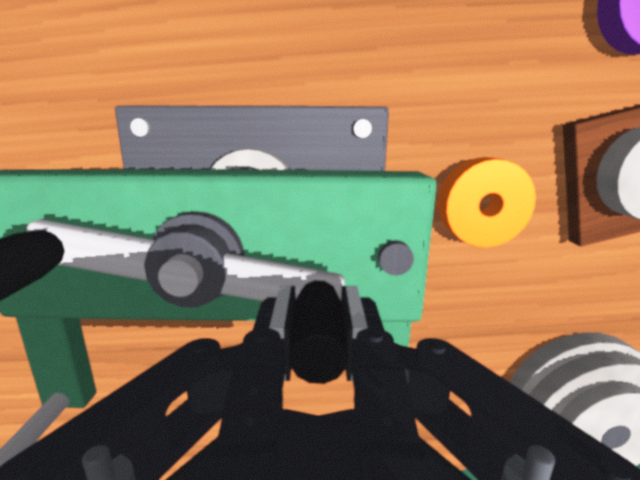

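View pics/t4.png

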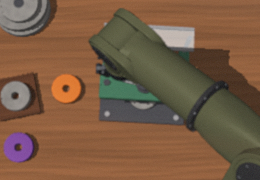

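```bash
cat >> h.py <<'E'
def change(a_from,a_to):
    ctrl.ungrasp()
    ctrl.movel(kpos(np.deg2rad(a_from),.30),max_speed=.2)
    ctrl.movel(kpos(np.deg2rad(a_to),.30),max_speed=.25)
    s=get_state(); np.savez('wc.npz',p=s['tcp_pos'],q=s['eef_rot'])
    im,d=vision.grab_frame('wrist'); cv2.imwrite('pics/wc.png',im)
    ctrl.movel(kpos(np.deg2rad(a_to)),max_speed=.15)
    s=get_state(); print(s['time'],s['tcp_pos'],s['contact_force'],s['width'])
    ctrl.close_gripper(force=60)
    s=get_state(); print(s['time'],s['tcp_pos'],s['contact_force'],s['width'])
    im,d=vision.grab_frame('wrist'); cv2.imwrite('pics/wg.png',im)
E
python3 - <<'E'
from h import *
change(80,260)
E
```

```text
11.75 [ 0.51673871 -0.0209577   0.22560579] [-0.08306201  0.11145815 -0.22152101] 0.08530650637586557
12.3583 [ 0.51655983 -0.02146566  0.22548672] [-0.12196102  2.5818946   3.96161564] 0.020089732057390536
```

View pics/wg.png

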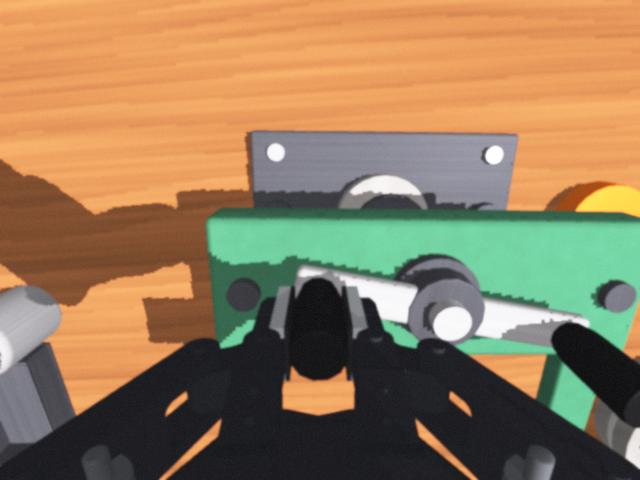

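The second knob is held at (318,325). Now I wind it 180°, change knobs and wind 180° again, with checks.

```bash
python3 - <<'E'
from h import *
a=stroke(260,80)
if a==80: change(80,260)
E
```

```text
245 t12.70 tan 3.5 rad -3.2 z 5.4 w 0.0210 ang 244.7 r 0.0642
230 t12.99 tan 3.8 rad -4.0 z 7.0 w 0.0205 ang 229.8 r 0.0640
215 t13.28 tan 3.1 rad -4.7 z 5.3 w 0.0204 ang 215.0 r 0.0639
200 t13.57 tan 1.8 rad -4.9 z 5.6 w 0.0205 ang 200.1 r 0.0638
185 t13.87 tan 1.5 rad -3.4 z 6.2 w 0.0200 ang 185.1 r 0.0638
170 t14.16 tan 2.2 rad -2.0 z 9.3 w 0.0204 ang 170.1 r 0.0639
155 t14.45 tan 1.3 rad -1.1 z 9.4 w 0.0206 ang 155.0 r 0.0640
140 t14.74 tan 0.7 rad -0.6 z 11.7 w 0.0207 ang 139.8 r 0.0643
125 t15.03 tan 1.5 rad 1.2 z 10.3 w 0.0207 ang 124.6 r 0.0645
110 t15.32 tan 1.0 rad 1.6 z 9.6 w 0.0210 ang 109.4 r 0.0648
95 t15.62 tan 0.4 rad 2.3 z 9.2 w 0.0202 ang 94.3 r 0.0652
80 t15.91 tan 1.5 rad 4.1 z 9.2 w 0.0202 ang 79.2 r 0.0655
18.4417 [ 0.51676699 -0.02095323  0.22562683] [ 0.36265289 -0.32429005 -0.0188653 ] 0.08533617240402795
19.05 [ 0.51645908 -0.0216918   0.22543234] [-1.6863175   1.14002098  5.54690349] 0.019984312797185957
```

View pics/wg.png

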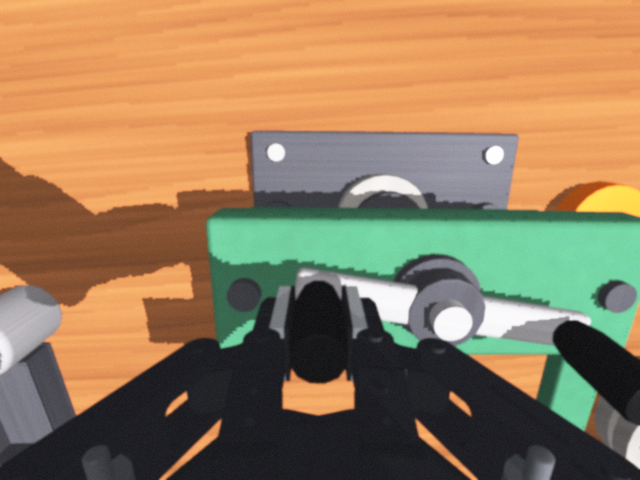

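```bash
cat >> h.py <<'E'
def look(name):
    tgt=pw(0,0,.07); D=.4;a=np.deg2rad(220);e=np.deg2rad(15)
    eye=tgt+D*np.array([np.cos(a)*np.cos(e),np.sin(a)*np.cos(e),np.sin(e)])
    p,q=cam_pose(eye,tgt,0)
    ctrl.movep(np.array([.40,0.0,.40]),qdown(np.pi/2)); ctrl.movep(p,q); ctrl.pause(.2)
    s=get_state(); np.savez(name+'.npz',p=s['tcp_pos'],q=s['eef_rot'])
    im,d=vision.grab_frame('wrist'); cv2.imwrite(f'pics/{name}.png',im); print(s['time'],s['tcp_pos'])
E
python3 - <<'E'
from h import *
a=stroke(260,80)
if a==80:
    ctrl.ungrasp(); ctrl.movel(kpos(np.deg2rad(80),.30),max_speed=.2); look('w6')
E
python3 ov.py w6 w6o "[(.045,.02,(0,0,255)),(.045,.038,(0,255,255)),(.034,.0393,(0,255,0)),(.034,.0513,(255,255,0))]"
```

```text
245 t19.39 tan 2.8 rad -0.4 z 7.2 w 0.0209 ang 244.7 r 0.0648
230 t19.68 tan 3.8 rad 1.0 z 9.0 w 0.0205 ang 229.8 r 0.0648
215 t19.98 tan 2.2 rad 2.5 z 10.2 w 0.0205 ang 214.8 r 0.0649
200 t20.27 tan 1.3 rad 3.7 z 11.3 w 0.0207 ang 199.7 r 0.0649
185 t20.56 tan -0.0 rad 4.2 z 11.7 w 0.0205 ang 184.6 r 0.0650
170 t20.85 tan 0.5 rad 4.0 z 11.1 w 0.0205 ang 169.3 r 0.0651
155 t21.14 tan 0.3 rad 3.0 z 9.8 w 0.0201 ang 154.1 r 0.0652
140 t21.43 tan 0.8 rad 1.9 z 8.6 w 0.0207 ang 138.9 r 0.0653
125 t21.73 tan 0.2 rad 1.0 z 8.4 w 0.0203 ang 123.8 r 0.0654
110 t22.02 tan 0.4 rad 1.2 z 8.2 w 0.0206 ang 108.7 r 0.0654
95 t22.31 tan 1.8 rad 0.5 z 7.6 w 0.0207 ang 93.6 r 0.0653
80 t22.60 tan 1.6 rad 0.6 z 8.9 w 0.0205 ang 78.7 r 0.0653
26.4167 [ 0.34580913 -0.11356376  0.10351727]
0.045 0.02 bottom 292.993687830266
0.045 0.038 bottom 276.9865192689509
0.034 0.0393 bottom 272.04358921196274
0.034 0.0513 bottom 261.39124012606044
```

View pics/w6o.png

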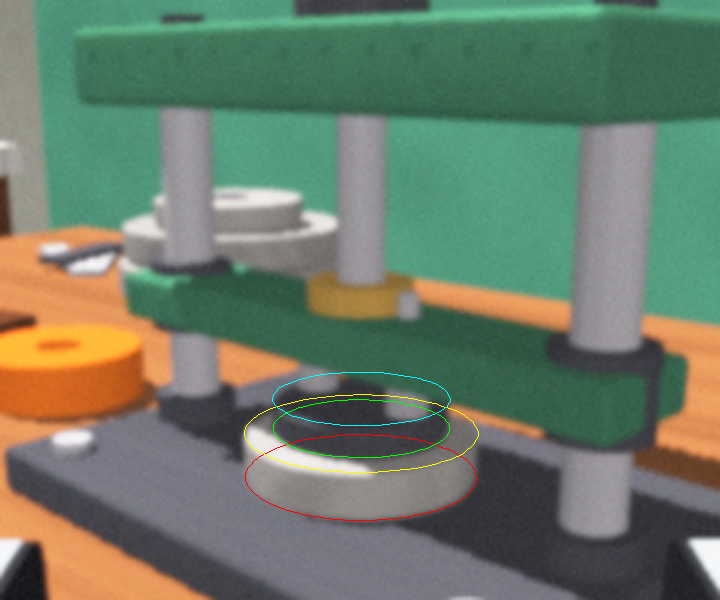

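The side view matches the overlay: the pad is about 1 mm above the thin wheel's top, with the pad's lower rim at crop row ~457. Turned so far: about 441°. The last stroke is about 135°.

```bash
python3 - <<'E'
from h import *
q=qdown(np.pi/2)
ctrl.movep(np.array([.40,0.0,.40]),q)
ctrl.movep(kpos(np.deg2rad(260),.32),q)
ctrl.movel(kpos(np.deg2rad(260)),max_speed=.15)
s=get_state(); print(s['time'],s['tcp_pos'],s['contact_force'])
ctrl.close_gripper(force=60)
s=get_state(); print(s['time'],s['width'])
if s['width']>.015:
    a=stroke(260,125.5)
    im,d=vision.grab_frame('wrist'); cv2.imwrite('pics/w7.png',im)
    ctrl.ungrasp(); ctrl.movel(kpos(np.deg2rad(a),.30),max_speed=.2); look('w8')
E
python3 ov.py w8 w8o "[(.045,.02,(0,0,255)),(.045,.038,(0,255,255)),(.034,.038,(0,255,0)),(.034,.050,(255,255,0))]"
```

```text
29.4833 [ 0.51672048 -0.02182863  0.22628022] [-0.26956427  0.00667927  0.68507703]
30.0917 0.020618011761103658
245 t30.38 tan 2.8 rad -4.4 z 2.8 w 0.0208 ang 244.9 r 0.0640
230 t30.68 tan 1.5 rad -5.7 z 1.1 w 0.0204 ang 230.1 r 0.0637
215 t30.97 tan 1.0 rad -6.7 z 1.4 w 0.0207 ang 215.4 r 0.0635
200 t31.26 tan 0.2 rad -6.2 z 0.6 w 0.0206 ang 200.7 r 0.0633
185 t31.55 tan -1.8 rad -5.5 z 3.1 w 0.0205 ang 186.0 r 0.0633
170 t31.84 tan -1.6 rad -3.9 z 5.2 w 0.0201 ang 171.2 r 0.0634
155 t32.13 tan -2.2 rad -2.1 z 7.7 w 0.0201 ang 156.2 r 0.0636
140 t32.42 tan -2.9 rad -1.6 z 10.2 w 0.0205 ang 141.2 r 0.0639
126 t32.72 tan -3.5 rad -0.3 z 10.8 w 0.0208 ang 126.1 r 0.0642
36.375 [ 0.34586118 -0.11346124  0.10364946]
0.045 0.02 bottom 293.2071198167715
0.045 0.038 bottom 277.1978729297555
0.034 0.038 bottom 273.3940243803313
0.034 0.05 bottom 262.76025035362653
```

View pics/w8o.png

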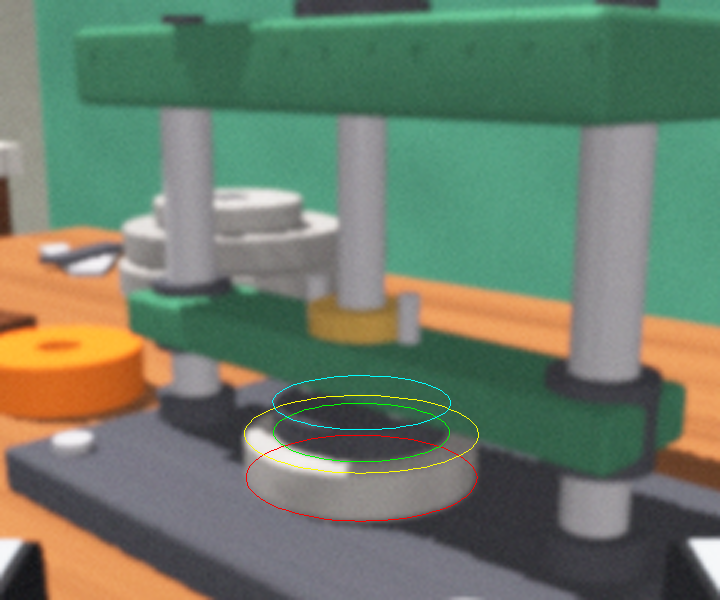

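View pics/w7.png

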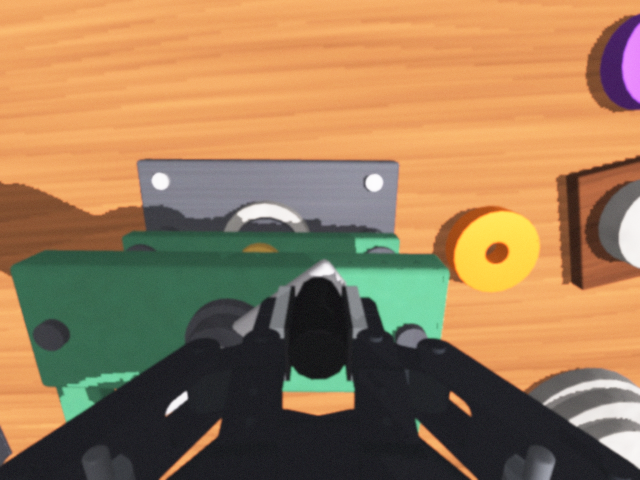

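The view shows the pad sitting on the unmoved thin wheel. The crosshead is about 9 mm lower (brass collar at crop row ~318, was ~292). The pad's guide pin stayed at row ~293, so it now stands proud and the springs are squeezed about 8–9 mm. The gripper is clear, so I am handing in.

```bash
python3 - <<'E'
from h import *
s=get_state(); print(s['time'],s['contact_force']); print(ticket.close_job())
E
```

```text
36.425 [ 0.56462986 -0.51015641  0.56271668]
the job is handed in; nothing more can be done
None
```

I wound the crank clockwise by about 576° (1.6 turns), changing knobs three times (four strokes). That clamped the thin wheel on the bed, and I handed the job in at about 36 s, well inside the 72 s limit.

**Clamping:** Before the last 135° the overlay put the pad about 1 mm above the wheel. After it, the side view showed the crosshead about 9 mm lower, while the pad and its guide pin had hardly moved. That means the springs are squeezed about 8–9 mm of their 16, or roughly 70–79 N. This force is worked out from the spring figures, not measured directly.

**Wheels and bystanders:** The wheel on the bed matches its starting position in the final picture, and the gripper is clear of everything. I took no dedicated final picture of the spanner, the tin and the wheel on the rest board, but the arm never worked near them and no contact force was felt.

**Drag on the knob:** The forces read after each winding step were only a few newtons, because the arm had already stopped. They could not confirm the extra drag expected when clamped, so the pictures and the crank angle are what show the clamping.

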